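Report the culture tub left open

TASK

One culture tub on the clean bench has been left open: tell the colleague who watches over the camera. Press the call button on the grey console all the way down and let it go, then point straight down at the middle of the open tub with the fingertips a few centimetres above its rim and stay there for two seconds, then point in the same way at the middle of the loose lid that fits that tub, stay there for two seconds and finish while still pointing at it. Touch and move nothing but the call button and its console, leave the lamp knob as it is set, and do not bring the fingertips down over any other tub, box or lid.

Things in the scene. Friction and masses are not known exactly. Their poses are not given: they have to be found in the camera images.
- tub_open: the open tub: round, frosted white plastic, empty, no lid on; 92 mm across the foot, 114 mm across the rim, 80 mm high, walls 3 mm; loose. Origin at the centre of its underside, z up. The three containers (this tub, the closed tub, the square box) stand in a row, far from the robot, in any order
- tub_open_mouth (a point): centre of the open tub's mouth, at rim height, 80 mm above the bench; z up
- lid_round: the lid that fits the open tub: a round disc lying flat on the bench, frosted white plastic, 118 mm across, 10 mm high at its raised rim (8 mm inside); loose. Origin at the centre of its underside, z up. The three loose lids and the console lie in a row nearer to the robot, in any order
- lid_small: a lid too small for the tub: round, frosted white plastic, 76 mm across, 10 mm high, flat on the bench, loose; origin at the centre of its underside
- lid_square: a square lid of no use to the tub: frosted white plastic, 98 x 98 mm, 10 mm high, flat on the bench, loose; origin at the centre of its underside
- tub_closed: a round tub of the same kind with its lid on: frosted white plastic, 118 mm across the lid, 84 mm high in all; loose; origin at the centre of its underside
- box_square: a square box with its lid on: frosted white plastic, 98 x 98 mm across the lid, 112 mm high; loose; origin at the centre of its underside
- console: low grey control box fixed to the bench, 100 mm (its x) by 150 mm (its y) by 30 mm high, with the round call button on top at its +y end (38 mm from the middle) and the lamp knob at its -y end (38 mm from the middle); origin at the centre of its underside
- call_button_top (a point): centre of the top of the call button, a bare-metal round push button 36 mm across in a black housing; pressed straight down; this point moves with it
- call_button (a joint): travel of the call button in m: 0 out, 0.006 fully down; a spring pushes it back, about 5 N hold it fully down
- lamp_knob_mark (a point): a point on the black lamp knob (38 mm across, with a bar grip), 14 mm off its axis, turning with it; the knob must stay as it is set
- marker: black and grey marker pen, 130 mm long (its x), 14 mm thick, lying between two containers; loose; origin under its middle
- forceps: steel forceps, about 130 mm long (its x), 20 mm wide, 5 mm high, lying between two containers; loose; origin under its middle
- bottle: clear glass bottle, 72 mm across, 150 mm high, at the right-hand end of the work; loose; origin at the centre of its underside

How it is judged:
On the way, in this order (a step that is already met when the one before it is completed fails the run):
1. the call button is pressed (at least 4 of its 6 mm) with the fingers (value of joint call_button above 0.004 m and contact force between the fingers and console above 0.5 N), for 0.05 s.
2. the call button is let go and the tool point dwells over the open tub: within 28 mm of its middle, TCP 10 to 100 mm above the rim, tool pointing down within 40 degrees, for 1.5 s (value of joint call_button below 0.002 m and horizontal distance between the grasp point and tub_open_mouth below 0.028 m and z of the grasp point in the frame of tub_open_mouth between 0.01 and 0.1 m and angle between the grasp point's own z axis and vertical above 2.44 rad), for 1.5 s.
3. the tool point dwells over the large round lid: within 28 mm of its middle, TCP 10 to 100 mm above its top, tool pointing down within 40 degrees, for 1.5 s (horizontal distance between the grasp point and lid_round below 0.028 m and z of the grasp point in the frame of lid_round between 0.02 and 0.11 m and angle between the grasp point's own z axis and vertical above 2.44 rad), for 1.5 s.
At the end, for the whole second after the job is handed in: Still pointing down (within 40 degrees) at the large round lid: TCP within 28 mm of its middle, 10 to 100 mm above its top; call button out (under 2 mm), lamp knob as it was, all loose things within 12 mm of their first places, containers upright (all of step 3 and value of joint call_button below 0.002 m and distance of lamp_knob_mark from where it was at the start of the episode below 0.006 m and distance of each of tub_open, tub_closed, box_square, lid_round, lid_small, lid_square, marker, forceps, bottle from where it was at the start of the episode below 0.012 m and angle between each of tub_open, tub_closed, box_square, bottle's own z axis and vertical below 0.1 rad); the robot touches nothing.
It fails at once if a tub, box or lid is touched, moved, lifted or tipped (contact force between any of the arm, the fingers and tub_open above 0.3 N or distance of any of tub_open, tub_closed, box_square, lid_round, lid_small, lid_square from where it was at the start of the episode above 0.012 m or contact force between any of the arm, the fingers and tub_closed above 0.3 N or contact force between any of the arm, the fingers and box_square above 0.3 N or contact force between any of the arm, the fingers and lid_round above 0.3 N or contact force between any of the arm, the fingers and lid_small above 0.3 N or contact force between any of the arm, the fingers and lid_square above 0.3 N).
It fails at once if the marker, forceps or bottle is touched or moved (contact force between any of the arm, the fingers and marker above 0.3 N or distance of any of marker, forceps, bottle from where it was at the start of the episode above 0.012 m or contact force between any of the arm, the fingers and forceps above 0.3 N or contact force between any of the arm, the fingers and bottle above 0.3 N).
It fails at once if the fingertips are brought down close over a wrong tub, box or lid (TCP within 25 mm of its middle and under 60 mm above its top) ((horizontal distance between the grasp point and tub_closed below 0.025 m and z of the grasp point in the frame of tub_closed below 0.144 m) or (horizontal distance between the grasp point and box_square below 0.025 m and z of the grasp point in the frame of box_square below 0.172 m) or (horizontal distance between the grasp point and lid_small below 0.025 m and z of the grasp point in the frame of lid_small below 0.07 m) or (horizontal distance between the grasp point and lid_square below 0.025 m and z of the grasp point in the frame of lid_square below 0.07 m)).
It fails at once if the lamp knob is turned (distance of lamp_knob_mark from where it was at the start of the episode above 0.006 m).
It also fails if it takes over 51 s, if anything falls off the work surface, if the arm or the gripper's body presses on something with over 40 N, if the wrist force passes 120 N, or if a joint passes its speed limit or range.

ROBOT

A 6-joint arm with a two-finger parallel gripper is mounted at the origin on the work surface. World frame = base frame: x ahead of the robot, y to its left, z up, the work surface at z = 0. Lengths are in m, angles in rad, forces in N, time in s.
With the tool pointing down it reaches from about 0.35 to 0.775 m from the base axis. Payload 5.5 kg.
Tool frame: the origin (TCP) lies between the finger pads, 19 mm behind the fingertips; this is the grasp point; z points along the fingers, y is the line along which they close (so a half turn about z gives the same grasp; the last joint's range is limited). The gripper opens to 85 mm and grips with 20 to 120 N. Pads are 22 mm wide; open, the fingers measure 114 mm over their backs; the gripper's body (76 mm by 85 mm) begins 54 mm behind the grasp point. The pads swing forward as they close: fully open they stand 13 mm farther back than shut.
Start: joints at [-1.482, 0.313, 0.046, 1.304, 0, 1.431], TCP at [0.13, -0.56, 0.25] pointing down, gripper open.
Joint ranges: [-2.76, 2.76], [-0.86, 1.69], [-1.03, 1.26], [-2.2, 2.34], [-1.47, 1.5], [-3.14, 3.14]. Speed limits (rad/s): [2.57, 2.57, 3.14, 3.14, 3.14, 3.14].

INTERFACE

Orientations are given as a unit quaternion [w, x, y, z].
In Python, from workcell import get_state, read_camera, camera_info, hand_in, recognise gives the robot as it stands.
- The arm moves only by the tool arm_command, never from a script. Its argument "moves" is one flat list of numbers, 7 for each row, row after row: the opening, from -1 (shut) to 1 (fully open), then the shift along the tool's x, y, z in mm, then the turn, a rotation vector about the tool's x, y, z in rad. A call has 1 to 8 rows; each row shifts and turns the commanded pose from where the row before left it, along the tool's axes as they then stand; what a row does not reach is not made up. A row lasts 1/8 s, in which the tool goes at most 62.5 mm and 10.7 degrees, less where a joint would pass 70% of its speed; a pose out of reach is approached as far as the arm can. A call with a gripper value outside its range is refused whole. The fingers move at their own pace and stop on an object; "newtons" is the grip in N (left out, the last holds). Time passes only in rows, so rows that do not move let the fingers close. It gives the time, the measured TCP pose, the force, the opening and the grip force at its end, in the units of the state.
- get_state(): the state, without advancing time (a new reading comes with each control period).
- read_camera(name): name is "side" or "top" or "wrist"; returns (picture, depth): 400x640x3 uint8, blue, green, red; 400x640 float32, m along the optical axis (not along the pixel's ray), 0 where there is no reading.
- camera_info(name): a dict with "fovy" (degrees; the focal length in pixels is half the picture's height over the tangent of half this angle, whatever the lens; pixels are square), "cx", "cy" (the principal point, pixels), "eye" and "orientation" of the camera in the world; the wrist camera has in their place "tool_from_camera" (4x4, takes a point from camera to tool coordinates, whose origin is the TCP and whose axes are the flange's). Camera axes: x right, y down, z forward; pixel columns grow to the right and rows downward; lengths in m; the calibration is good to about 2 mm. A picture is of the moment at which its call begins: read the wrist's pose just before it. camera_info takes no time and is no camera call.
- hand_in(): hands the job in; it is judged then, once.
Trained networks look in the newest picture that a camera, given by its name, has taken for a name from the list of things; names that differ only in an ending like _2 or _b are one class to them, and where a whole thing is asked for, a point or a joint stands for the part that bears it (a point fixed in the world has none). Each returns a list of dicts, best first, with "confidence" (0 to 1); they miss things now and then, are a little off and sometimes report something else, mostly with a low value. They report only what shows in the picture. A call takes as long as a camera call.
- recognise(camera, label): "point" ([column, row] in pixels, amid what is visible of it).
The state is a dict: "clock": time; "joint_pos": joint angles; "qvel": joint speeds; "tau": joint torques, N m; "tcp_pos": TCP position; "orientation": TCP orientation; "wrist_force": force on the tool from outside, world axes, zero at the start; "ft_torque": the same for the moment, N m; "finger_gap": finger opening in m; "grip_force": force on a finger pad.
Only numpy, scipy, OpenCV 4.12 (cv2) and the standard library are available. Lean on these libraries where they do the work, as an engineer would, in place of code of your own. Each camera call takes 0.05 s, during which the arm holds its last target. There are 200 camera calls.

## Working session

There is one attempt and no reset: what is moved stays moved. The work goes in short steps, Python scripts to look and compute and a tool call to move; the robot and the scene stay as the last step left them, time stands still between calls to the robot, and variables do not carry over. Pictures are saved under pics/ and viewed, at most 10 in all, crops included, and the job is handed in when it is done.

Besides the shell and the picture viewer there is one more tool, called as a command line: name --argument value ..., lists and objects as JSON in quotes. arm_command: Moves the arm, as the interface text tells. Its arguments: {"type":"object","properties":{"moves":{"type":"array"},"newtons":{"type":"number"}},"required":["moves"]}

```bash
mkdir -p pics
cat > h.py <<'E'
import numpy as np, cv2
from workcell import *
from scipy.spatial.transform import Rotation as R
def rot(q): return R.from_quat([q[1],q[2],q[3],q[0]]).as_matrix()
def cam(name):
    i=camera_info(name); f=200/np.tan(np.radians(i["fovy"])/2)
    if "eye" in i:
        o=np.array(i["orientation"]); return i,f,(rot(o) if o.size==4 else o.reshape(3,3)),np.array(i["eye"])
    s=get_state(); T=np.array(i["tool_from_camera"]); Rt=rot(s["orientation"])
    return i,f,Rt@T[:3,:3],Rt@T[:3,3]+np.array(s["tcp_pos"])
def world(c,depth,u,v,z=None):
    i,f,Rm,e=c
    d=Rm@np.array([(u-i["cx"])/f,(v-i["cy"])/f,1])
    if z is not None: return e+d*(z-e[2])/d[2]
    p=depth[int(v)-2:int(v)+3,int(u)-2:int(u)+3]; p=p[p>0]
    return e+d*(np.median(p) if p.size else np.nan)
E
python3 - <<'E'
from h import *
s=get_state(); print(s["clock"],s["tcp_pos"],s["orientation"],s["finger_gap"])
for n in ("top","side"):
    c=cam(n); im,d=read_camera(n); cv2.imwrite(f"pics/{n}0.png",im); np.save(f"{n}_d.npy",d)
    print(n,camera_info(n))
    for l in ["tub_open","tub_closed","box_square","lid_round","lid_small","lid_square","console","call_button_top","marker","forceps","bottle"]:
        for r in recognise(n,l)[:3]:
            print(l,round(r["confidence"],2),np.round(r["point"]),world(c,d,*r["point"]).round(3))
E
```

```text
0.0 [ 0.13034897 -0.55953833  0.24907857] [-9.31295546e-04  9.93465497e-01  1.14129039e-01  3.25368855e-05] 0.08543684974082023
top {'fovy': 52.66491230980618, 'cx': 320.53768328553616, 'cy': 204.7998743076294, 'eye': array([ 0.49278789, -0.05704422,  1.17367657]), 'orientation': array([-0.02118004,  0.70857145, -0.70524485,  0.01037332])}
tub_open 0.8 [308. 181.] [ 0.613 -0.001  0.004]
tub_closed 0.82 [212. 167.] [0.643 0.257 0.082]
box_square 0.62 [397. 171.] [ 0.629 -0.241  0.112]
lid_round 0.92 [270. 233.] [0.463 0.105 0.008]
lid_small 0.72 [203. 236.] [0.454 0.3   0.009]
lid_square 0.76 [336. 238.] [ 0.451 -0.085  0.008]
console 0.95 [415. 240.] [ 0.445 -0.306  0.031]
call_button_top 0.61 [400. 242.] [ 0.441 -0.259  0.051]
marker 0.5 [350. 175.] [ 0.631 -0.125  0.012]
forceps 0.62 [267. 168.] [0.653 0.118 0.005]
bottle 0.7 [462. 204.] [ 0.543 -0.41   0.117]
bottle 0.17 [305. 182.] [0.611 0.006 0.004]
side {'fovy': 52.831151385216614, 'cx': 319.9164807359402, 'cy': 200.00815556506404, 'eye': array([0.22433453, 0.61826762, 0.74126449]), 'orientation': array([ 0.08563533, -0.21309997,  0.88484227, -0.40535064])}
tub_open 0.97 [287. 220.] [ 0.629 -0.035  0.005]
tub_closed 0.68 [207. 288.] [0.63  0.276 0.081]
box_square 0.77 [321. 160.] [ 0.608 -0.189  0.108]
lid_round 0.62 [323. 288.] [0.448 0.119 0.006]
lid_round 0.58 [281. 354.] [0.453 0.296 0.007]
lid_small 0.64 [306. 195.] [ 0.634 -0.151 -0.001]
lid_small 0.61 [280. 353.] [0.456 0.294 0.005]
lid_square 0.92 [357. 231.] [ 0.45  -0.079  0.007]
console 0.97 [390. 184.] [ 0.427 -0.252  0.047]
call_button_top 0.67 [387. 181.] [ 0.437 -0.255  0.051]
marker 0.61 [307. 198.] [ 0.621 -0.128  0.011]
forceps 0.59 [246. 253.] [0.659 0.111 0.002]
bottle 0.81 [367. 136.] [ 0.552 -0.389  0.09 ]
```

Run:
```python
from h import *
im=cv2.imread("pics/top0.png"); cv2.imwrite("pics/top0c.png",cv2.resize(im[120:300,160:520],None,fx=2.2,fy=2.2,interpolation=cv2.INTER_CUBIC))
# rough centres by height band from top depth
c=cam("top");d=np.load("top_d.npy")
i,f,Rm,e=c
v,u=np.mgrid[:400,:640]
P=e+(np.stack([(u-i["cx"])/f,(v-i["cy"])/f,np.ones_like(u)],-1)*d[...,None])@Rm.T
for n,x,y,r,lo,hi in [("tub",.613,-.001,.08,.07,.09),("lid",.463,.105,.075,.005,.014),("small",.454,.3,.055,.005,.014),("btn",.441,-.259,.03,.044,.06),("console",.445,-.306,.1,.02,.04),("closed",.64,.257,.08,.07,.1),("box",.63,-.24,.08,.1,.13)]:
    m=(np.hypot(P[...,0]-x,P[...,1]-y)<r)&(P[...,2]>lo)&(P[...,2]<hi)&(d>0)
    q=P[m]; print(n,m.sum(),((q.min(0)+q.max(0))/2).round(3),(q.max(0)-q.min(0)).round(3),np.median(q[:,2]).round(3))
```

```text
tub 313 [0.608 0.001 0.078] [0.113 0.112 0.016] 0.079
lid 1186 [0.464 0.108 0.009] [0.141 0.142 0.009] 0.008
small 513 [0.453 0.293 0.009] [0.104 0.083 0.008] 0.009
btn 148 [ 0.441 -0.261  0.05 ] [0.044 0.044 0.012] 0.051
console 1488 [ 0.441 -0.302  0.031] [0.1   0.15  0.018] 0.03
closed 1457 [0.648 0.261 0.082] [0.118 0.119 0.018] 0.082
box 1370 [ 0.637 -0.238  0.11 ] [0.104 0.103 0.016] 0.112
```

View pics/top0c.png

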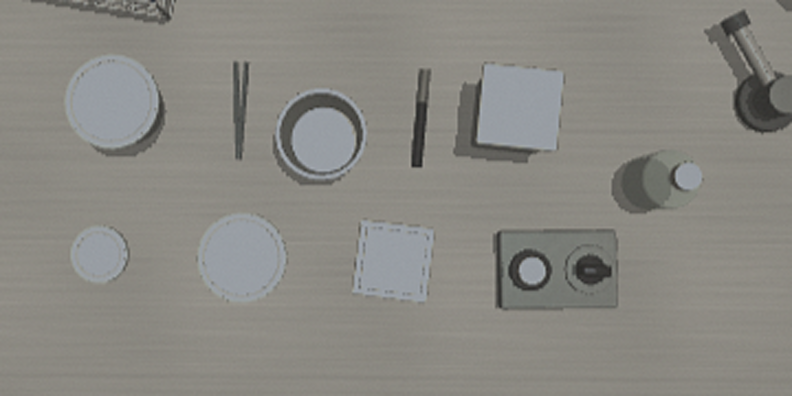

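View pics/side0.png

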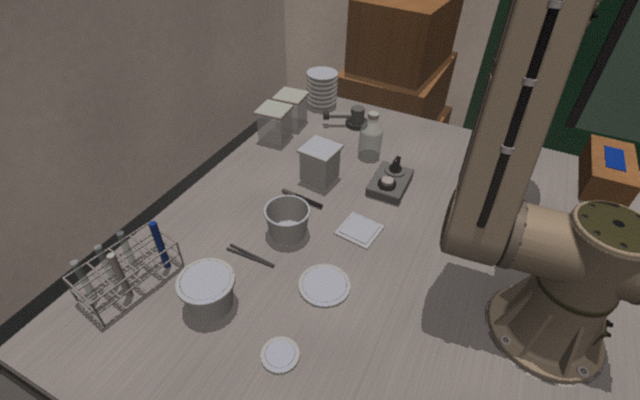

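The top view shows the open tub at about (306,181), the large round lid at (270,237) and the button at (401,243). The knob is to the right of the button, and both views agree on the positions. First I'll turn the tool so its axes line up with the world and shut the fingers.

arm_command --moves '[-1,0,0,0,0,0,-0.168,-1,0,0,0,0,0,-0.168,-1,0,0,0,0,0,-0.168,-1,0,0,0,0,0,-0.168,-1,0,0,0,0,0,-0.168,-1,0,0,0,0,0,-0.168,-1,0,0,0,0,0,-0.168,-1,0,0,0,0,0,-0.168]' --newtons 20

```text
clock: 2.2
tcp_pos: [0.1304, -0.5601, 0.25]
orientation: [0.0, 0.704, 0.71, -0.0]
wrist_force: [0.4, 0.2, -0.3]
finger_gap: -0.0002
grip_force: 0.0
```

Run:
```python
from h import *
s=get_state(); print(s["clock"],s["tcp_pos"],s["joint_pos"],s["finger_gap"]); Rt=rot(s["orientation"]);print(Rt.round(3))
print("to button z.20:",(Rt.T@(np.array([.441,-.261,.2])-s["tcp_pos"])*1000).round(1))
```

```text
2.2 [ 0.13039208 -0.56005583  0.25001316] [-1.48161319e+00  3.13216002e-01  4.60977866e-02  1.30360643e+00
 -2.65378750e-05  8.16603008e-02] -0.00024414896312295657
[[-0.008  1.    -0.   ]
 [ 1.     0.008 -0.   ]
 [-0.    -0.    -1.   ]]
to button z.20: [296.7 312.8  50. ]
```

arm_command --moves '[-1,37,39,6,0,0,0,-1,37,39,6,0,0,0,-1,37,39,6,0,0,0,-1,37,39,6,0,0,0,-1,37,39,6,0,0,0,-1,37,39,6,0,0,0,-1,37,39,6,0,0,0,-1,37,39,6,0,0,0]'

```text
clock: 3.2
tcp_pos: [0.443, -0.2622, 0.2021]
orientation: [0.0, 0.706, 0.708, -0.0]
wrist_force: [0.9, -0.7, 0.1]
finger_gap: -0.0003
grip_force: 0.0
```

Run:
```python
from h import *
s=get_state(); Rt=rot(s["orientation"]); print(s["clock"],s["tcp_pos"],np.abs(s["qvel"]).max(),s["joint_pos"])
c=cam("wrist"); im,d=read_camera("wrist"); cv2.imwrite("pics/w1.png",im)
for l in ["call_button_top","console","lamp_knob_mark"]:
    for r in recognise("wrist",l)[:2]: print(l,r["confidence"],r["point"],world(c,d,*r["point"]).round(4),world(c,d,*r["point"],z=.05).round(4))
print("to btn",(Rt.T@(np.array([.441,-.261,.09])-s["tcp_pos"])*1000).round(1))
```

```text
3.2 [ 0.44304052 -0.26218342  0.20207562] 0.852550695498549 [-6.90296872e-01  2.16508056e-01 -2.01750664e-01  1.15160985e+00
 -1.60482380e-04  8.78549612e-01]
call_button_top 0.62 [316.8, 195.2] [ 0.4386 -0.265   0.0518] [ 0.4386 -0.2655  0.05  ]
lamp_knob_mark 0.16 [513.2, 53.9] [ 0.6356 -0.1277  0.014 ] [ 0.6133 -0.1356  0.05  ]
to btn [  1.3  -2.1 112.1]
```

View pics/w1.png

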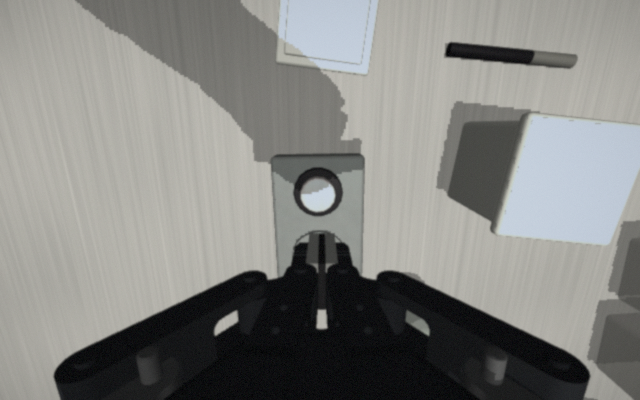

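The wrist view shows the button at about (318,192), within 3 mm of the first estimate. The knob is behind the fingers, so it's clear of the press.

arm_command --moves '[-1,0,-2,30,0,0,0,-1,0,0,30,0,0,0,-1,0,0,30,0,0,0,-1,0,0,30,0,0,0,-1,0,0,0,0,0,0,-1,0,0,0,0,0,0]'

```text
clock: 4.15
tcp_pos: [0.4398, -0.2647, 0.0831]
orientation: [0.001, 0.707, 0.707, -0.0]
wrist_force: [0.9, -0.7, 0.1]
finger_gap: -0.0002
grip_force: 0.0
```

arm_command --moves '[-1,3,0,5,0,0,0,-1,0,0,5,0,0,0,-1,0,0,3,0,0,0,-1,0,0,3,0,0,0,-1,0,0,2,0,0,0,-1,0,0,0,0,0,0]'

```text
clock: 4.9
tcp_pos: [0.44, -0.2605, 0.0647]
orientation: [0.0, 0.706, 0.708, 0.0]
wrist_force: [-1.3, 1.6, 7.8]
finger_gap: 0.0
grip_force: 4.0
```

arm_command --moves '[-1,0,0,2,0,0,0,-1,0,0,0,0,0,0,-1,0,0,0,0,0,0]'

```text
clock: 5.28
tcp_pos: [0.4401, -0.2605, 0.0645]
orientation: [0.001, 0.706, 0.708, 0.0]
wrist_force: [-5.4, 4.8, 22.7]
finger_gap: 0.0003
grip_force: 11.2
```

Bottomed out at 23 N. Next I'll release, lift and travel to the tub.

arm_command --moves '[-1,0,0,-20,0,0,0,-1,0,0,-50,0,0,0,-1,0,0,-55,0,0,0,-1,0,0,-55,0,0,0,-1,0,0,0,0,0,0]'

```text
clock: 5.9
tcp_pos: [0.4419, -0.2621, 0.2466]
orientation: [0.004, 0.706, 0.708, 0.0]
wrist_force: [-0.2, -0.7, -0.4]
finger_gap: 0.0002
grip_force: 0.0
```

arm_command --moves '[-1,33,21,0,0,0,0,-1,33,21,0,0,0,0,-1,33,21,0,0,0,0,-1,33,21,0,0,0,0,-1,33,21,0,0,0,0,-1,33,21,0,0,0,0,-1,32,21,0,0,0,0,-1,31,21,0,0,0,0]'

```text
clock: 6.9
tcp_pos: [0.6073, 0.0022, 0.2401]
orientation: [-0.001, 0.706, 0.708, -0.001]
wrist_force: [-0.6, -1.2, 0.9]
finger_gap: -0.0002
grip_force: 0.0
```

Run:
```python
from h import *
read_camera("wrist");s=get_state()
c=cam("wrist"); im,d=read_camera("wrist"); cv2.imwrite("pics/w2.png",im); s=get_state(); Rt=rot(s["orientation"]); print(s["clock"],s["tcp_pos"],s["joint_pos"])
for l in ["tub_open","lid_round"]:
    for r in recognise("wrist",l)[:2]: print(l,r["confidence"],r["point"],world(c,d,*r["point"]).round(4))
print("to tub",(Rt.T@(np.array([.608,.001,.135])-s["tcp_pos"])*1000).round(1))
i,f,Rm,e=c; v,u=np.mgrid[:400,:640]
P=e+(np.stack([(u-i["cx"])/f,(v-i["cy"])/f,np.ones_like(u)],-1)*d[...,None])@Rm.T
m=(np.hypot(P[...,0]-.608,P[...,1])<.08)&(P[...,2]>.074)&(P[...,2]<.086)&(d>0);q=P[m]
A=np.c_[2*q[:,:2],np.ones(len(q))];print("rim circle",len(q),np.linalg.lstsq(A,(q[:,:2]**2).sum(1),rcond=None)[0].round(4),np.median(q[:,2]))
```

```text
7.0 [0.60818545 0.00378582 0.239737  ] [-1.26047234e-01  3.83019363e-01  1.20945111e-01  1.31064980e+00
  7.56814438e-04  1.43891669e+00]
tub_open 0.88 [319.6, 194.9] [ 0.6072 -0.0175  0.004 ]
lid_round 0.76 [184.1, 91.2] [0.4463 0.1088 0.0079]
lid_round 0.33 [325.1, 321.2] [ 0.6157 -0.1928  0.0278]
to tub [ -2.9  -0.  104.7]
rim circle 1801 [ 0.608   0.0008 -0.3668] 0.0795087475714874
```

View pics/w2.png

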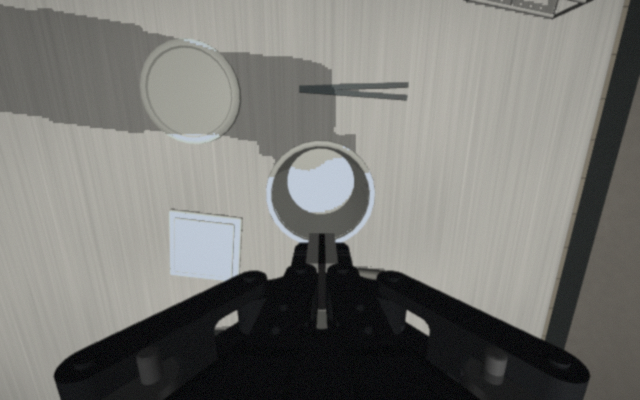

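The open tub's rim is centred at about (321,192) and the large lid at (190,92). The fitted rim circle gives (0.608, 0.001, 0.080). I'll descend and dwell.

arm_command --moves '[-1,-2,0,25,0,0,0,-1,0,0,35,0,0,0,-1,0,0,30,0,0,0,-1,0,0,12,0,0,0,-1,0,0,0,0,0,0,-1,0,0,0,0,0,0,-1,0,0,0,0,0,0,-1,0,0,0,0,0,0]'

```text
clock: 8.1
tcp_pos: [0.6078, -0.0011, 0.1409]
orientation: [0.001, 0.706, 0.708, 0.0]
wrist_force: [0.3, 0.3, 0.5]
finger_gap: -0.0002
grip_force: 0.0
```

arm_command --moves '[-1,0,0,0,0,0,0,-1,0,0,0,0,0,0,-1,0,0,0,0,0,0,-1,0,0,0,0,0,0,-1,0,0,0,0,0,0,-1,0,0,0,0,0,0,-1,0,0,0,0,0,0,-1,0,0,0,0,0,0]'

```text
clock: 9.1
tcp_pos: [0.6073, -0.0011, 0.14]
orientation: [0.0, 0.706, 0.708, -0.0]
wrist_force: [0.0, -0.4, -0.1]
finger_gap: -0.0002
grip_force: 0.0
```

arm_command --moves '[-1,0,0,0,0,0,0,-1,0,0,0,0,0,0,-1,0,0,0,0,0,0,-1,0,0,0,0,0,0,-1,0,0,0,0,0,0,-1,0,0,0,0,0,0,-1,0,0,0,0,0,0,-1,0,0,0,0,0,0]'

```text
clock: 10.1
tcp_pos: [0.6073, -0.0011, 0.14]
orientation: [0.0, 0.706, 0.708, -0.0]
wrist_force: [0.2, -0.1, 0.1]
finger_gap: 0.0002
grip_force: 0.0
```

arm_command --moves '[-1,0,0,-50,0,0,0,-1,0,0,-50,0,0,0,-1,0,0,0,0,0,0,-1,0,0,0,0,0,0]'

```text
clock: 10.6
tcp_pos: [0.6072, -0.0011, 0.2397]
orientation: [0.0, 0.706, 0.708, -0.0]
wrist_force: [-0.6, 0.0, -0.9]
finger_gap: -0.0004
grip_force: 0.0
```

Run:
```python
from h import *
s=get_state(); Rt=rot(s["orientation"]);print(s["clock"],s["tcp_pos"])
for n in ("wrist","top"):
    c=cam(n); im,d=read_camera(n); i,f,Rm,e=c; v,u=np.mgrid[:400,:640]
    P=e+(np.stack([(u-i["cx"])/f,(v-i["cy"])/f,np.ones_like(u)],-1)*d[...,None])@Rm.T
    m=(np.hypot(P[...,0]-.455,P[...,1]-.107)<.085)&(P[...,2]>.0055)&(P[...,2]<.013)&(d>0)
    m=cv2.morphologyEx(m.astype(np.uint8),cv2.MORPH_OPEN,np.ones((5,5)))>0
    q=P[m]; print(n,len(q),np.median(q,0).round(4),((np.percentile(q,1,0)+np.percentile(q,99,0))/2).round(4),(q.max(0)-q.min(0)).round(3))
if 1:
    t=np.array([.455,.107,.2]); print((Rt.T@(t-s["tcp_pos"])*1000).round(1))
```

```text
10.6 [ 0.60719663 -0.00107999  0.23972281]
wrist 8221 [0.4525 0.1091 0.0081] [0.4529 0.1072 0.0086] [0.117 0.117 0.007]
  return _methods._mean(a, axis=axis, dtype=dtype,
  ret = um.true_divide(
Traceback (most recent call last):
IndexError: index -1 is out of bounds for axis 0 with size 0
```

The wrist depth puts the lid, 117 mm across, at (0.453, 0.107), which agrees with the first top view. Now I'll move above it and descend.

arm_command --moves '[-1,22,-31,0,0,0,0,-1,22,-31,0,0,0,0,-1,22,-31,0,0,0,0,-1,21,-31,0,0,0,0,-1,21,-30,0,0,0,0,-1,0,0,0,0,0,0,-1,0,0,0,0,0,0]'

```text
clock: 11.58
tcp_pos: [0.4531, 0.1065, 0.2393]
orientation: [-0.0, 0.706, 0.708, -0.0]
wrist_force: [0.0, -0.9, -0.1]
finger_gap: -0.0002
grip_force: 0.0
```

arm_command --moves '[-1,0,0,40,0,0,0,-1,0,0,50,0,0,0,-1,0,0,45,0,0,0,-1,0,0,35,0,0,0,-1,0,0,0,0,0,0,-1,0,0,0,0,0,0,-1,0,0,0,0,0,0,-1,0,0,0,0,0,0]'

```text
clock: 12.58
tcp_pos: [0.4542, 0.1066, 0.0712]
orientation: [0.001, 0.706, 0.708, 0.001]
wrist_force: [0.2, -0.0, -0.2]
finger_gap: 0.0001
grip_force: 0.0
```

arm_command --moves '[-1,0,0,0,0,0,0,-1,0,0,0,0,0,0,-1,0,0,0,0,0,0,-1,0,0,0,0,0,0,-1,0,0,0,0,0,0,-1,0,0,0,0,0,0,-1,0,0,0,0,0,0,-1,0,0,0,0,0,0]'

```text
clock: 13.58
tcp_pos: [0.4531, 0.1066, 0.0699]
orientation: [0.0, 0.706, 0.708, -0.0]
wrist_force: [-0.1, 0.5, 0.8]
finger_gap: 0.0
grip_force: 0.0
```

arm_command --moves '[-1,0,0,0,0,0,0,-1,0,0,0,0,0,0,-1,0,0,0,0,0,0,-1,0,0,0,0,0,0,-1,0,0,0,0,0,0,-1,0,0,0,0,0,0,-1,0,0,0,0,0,0,-1,0,0,0,0,0,0]'

```text
clock: 14.58
tcp_pos: [0.4531, 0.1066, 0.07]
orientation: [0.0, 0.706, 0.708, -0.0]
wrist_force: [-0.3, -0.0, 0.8]
finger_gap: -0.0001
grip_force: 0.0
```

Run:
```python
from h import *
im,_=read_camera("side"); cv2.imwrite("pics/s2.png",im); print(get_state()["tcp_pos"])
```

```text
[0.45304789 0.10659507 0.06993048]
```

View pics/s2.png

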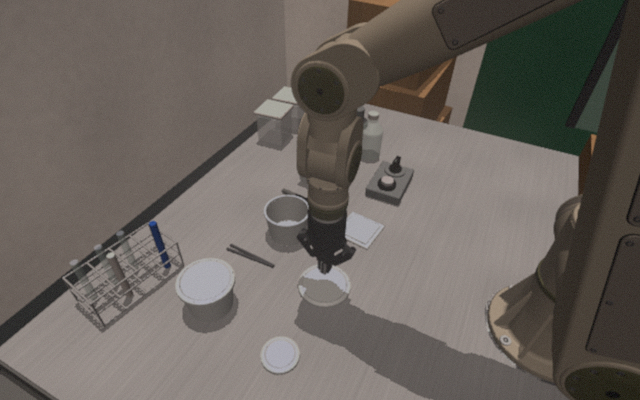

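The fingertips are over the middle of the large lid, at about (325,270). Everything I can see is in its first place, and the button is out.

```bash
python3 -c "from workcell import hand_in; print(hand_in())"
```

```text
the job is handed in; nothing more can be done
None
```

I pressed the call button fully and let it go, pointed at the open tub and then at its large round lid for two seconds each, and handed the job in still pointing at the lid; no verdict was returned.

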